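Colour check of a clay plate: tray into the bay, colour pen held on the marked spot

ROBOT

A 7-joint arm with a two-finger parallel gripper is mounted at the origin on the work surface. World frame = base frame: x ahead of the robot, y to its left, z up, the work surface at z = 0. Lengths are in m, angles in rad, forces in N, time in s.
With the tool pointing down it reaches from about 0.4 to 0.9 m from the base axis. Payload 5.6 kg.
Tool frame: the origin (TCP) lies midway between the tips of the shut fingers; the grasp point (between the pads) lies 19 mm behind it (env.grasp_offset is the distance from the TCP to the grasp point, in m); y points along the fingers, x is the direction in which the jaws open and shut, and the axes are right-handed (so a half turn about y gives the same grasp; the last joint's range is limited). The gripper opens to 92 mm and grips with 3 to 60 N. Pads are 20 mm wide; open, the fingers measure 128 mm over their backs; the gripper's body (75 mm by 189 mm) begins 69 mm behind the grasp point.
Start: joints at [1.301, 0.468, -0.012, 1.603, 0.006, 1.071, -0.056], TCP at [0.146, -0.633, 0.215] pointing down, gripper open.
Joint ranges: [-2.53, 2.53], [-0.31, 2.02], [-1.57, 1.55], [0.28, 2.44], [-1.29, 4.43], [0.15, 1.84], [-2.92, 2.92]. Speed limits (rad/s): [2.57, 2.57, 3.14, 3.14, 3.14, 3.14, 3.14].

INTERFACE

Orientations are given as [roll, pitch, yaw] about the fixed x, y, z axes, in that order (R = Rz(yaw) Ry(pitch) Rx(roll)).
In Python, from cell import env, cams gives the robot as it stands. The module is installed in compiled form; this text tells all that it offers.
- The arm moves only by the shell command python3 -m crank 'ROWS' [FORCE]. ROWS is JSON, a list of rows, each an object with "dr": the turn, a rotation vector about the tool's x, y, z in degrees, a list of three; "offset": the shift along the tool's x, y, z in mm, a list of three; "jaw": the opening, from -1 (shut) to 1 (fully open). In form: [{"dr": [rx, ry, rz], "offset": [tx, ty, tz], "jaw": jaw}, ...]. A call has 1 to 5 rows; each row is the pose to reach, as a shift and turn from the pose commanded when the call began, along the tool's axes at that moment; what a row does not reach only later rows make up. A row lasts 1/8 s, in which the tool goes at most 62.5 mm and 10.7 degrees, less where a joint would pass 70% of its speed; a pose out of reach is approached as far as the arm can. A call with a gripper value outside its range is refused whole. The fingers move at their own pace and stop on an object; FORCE is the grip in N (left out, the last holds). Time passes only in rows, so rows that repeat a pose let the fingers close. It gives the time, the measured TCP pose, the force and the opening at its end, in the units of the state.
- env.get_obs(): the state, without advancing time (a new reading comes with each control period).
- cams.capture(name): name is "scene" or "top" or "wrist"; returns (picture, depth): 420x560x3 uint8, red, green, blue; 420x560 float32, m along the optical axis (not along the pixel's ray), 0 where there is no reading.
- cams.get_calibration(name): a dict with "fx", "fy", "cx", "cy" (pixels), "k1" (the pictures are not rectified: a ray, as slopes to the right and down, at radius r is drawn at 1 + k1 r^2 times it, then the intrinsics apply), "origin" and "rotation" of the camera in the world. Camera axes: x right, y down, z forward; pixel columns grow to the right and rows downward; lengths in m; the calibration is good to about 2 mm. A picture is of the moment at which its call begins: read the wrist's pose just before it. get_calibration takes no time and is no camera call; for the wrist camera it gives the pose at the moment of the call.
- env.hand_in(): hands the job in, once; it reports no verdict.
The state is a dict: "time_s": time; "joint_pos": joint angles; "joint_vel": joint speeds; "effort": joint torques, N m; "tcp_pos": TCP position; "tcp_rot": TCP orientation; "wrist_force": force on the tool from outside, world axes, zero at the start; "torque": the same for the moment, N m; "grip_width": opening from 0.0 (shut) to 1.0 (fully open).
Only numpy, scipy, OpenCV 4.12 (cv2) and the standard library are available. Lean on these libraries where they do the work, as an engineer would, in place of code of your own. Each camera call takes 0.05 s, during which the arm holds its last target.

TASK

Push the blue tray along the rollers until it is right up against the rubber bumpers of the yellow checking bay, with its clay plate and two cups still standing in it. Then lift the colour pen out of its dock and set its orange nose on the bare clay inside the white paper ring on the plate, pen upright, pressed on so lightly that the sprung nose goes about half way in. Finish while still holding the pen there in the gripper, steady, without letting go; touch the plate with nothing but the nose, and leave the teapots and the jar on the bench alone.

Things in the scene. Friction and masses are not known exactly. Their poses are not given: they have to be found in the camera images.
- track: Fixed level roller track along its own y, 660 mm long, 220 wide; origin on the table at mid width. 25 mm steel rollers turn freely, tops 54.5 mm above the table; drag about 1 N, so the tray stops within mm. Aluminium side rails 188 mm apart inside, tops at 77 mm. The checking bay is the -y end (rails yellow), the +y end is open. The tray is home with its origin at y = -150 mm in this frame.
- stop_face (a point): Midpoint between the faces of the bay's two rubber bumpers: on the track's centre line at its y = -280 mm, 74 mm above the table. The yellow end plate behind them is 95 mm high.
- tray: Loose blue open tray on the rollers, 180 mm (its x) by 260 mm (its y) outside, 55 mm high, walls 4 mm, floor 6 mm; about 0.9 kg with its load. Origin: centre of its underside (54.5 mm above the table). Its axes lie along the track's, with 4 mm play at each side; its -y end faces the bay.
- tray_push (a point): Middle of the outer face of the tray's +y end wall (the end away from the bay), 27 mm above the tray's underside: where to push.
- plate: Loose round purple clay plate lying in the bay end of the tray, turned any way: 156 mm diameter, rim 18 mm high, flat middle 90 mm across whose top is 8 mm above its underside; about 0.32 kg. Origin: centre of its underside, on the tray floor; so the flat clay is 68.5 mm above the table.
- plate_spot (a point): The marked spot: centre of the white paper ring sticker (28 mm outside, 20 mm hole) on the plate's flat middle, 22 mm from the plate's centre along its own x, at clay height.
- pen: Colour pen, upright round handheld meter, 144 mm long, 0.14 kg. Origin: centre of the underside of the black collar, on the dock's top; z is its axis, up to the cap. Collar 34 mm diameter, z = 0 to 8 mm; white grip 28 mm diameter, z = 8 to 88 mm (cap to 96), best held near z = 45; steel barrel 20 mm, down to z = -30; orange sprung nose 10 mm, its end at z = -48 when out.
- pen_tip (a point): Centre of the end face of the pen's orange nose; moves with the nose.
- pen_nose (a joint): How far the nose is pushed into the pen, m: 0 out, 0.010 fully in. The spring takes 0.8 N to start, then 0.35 N per mm (about 2.5 N half way in).
- dock: Fixed white dock for the pen: block 50 mm square on a 66 mm square foot, 58 mm high. Origin: centre of its underside. The pen's barrel and nose hang in a 24 mm hole down its middle and the collar rests on the top; lift straight up by over 48 mm to clear. The dock may stand on the left or the right of the bench.
- cup_red: Loose small red clay cup, 52 mm diameter, 36 mm high, 0.06 kg, standing in the +y end of the tray. Origin: centre of its underside.
- cup_sand: Loose small sand-coloured clay cup, same size, beside the red one. Origin: centre of its underside.
- teapot_red: Bystander: loose red clay teapot, 76 mm diameter, 72 mm high, 116 mm long over spout (+y) and handle. Origin: centre of its underside. Stands on the opposite side of the bench from the dock.
- teapot_black: Bystander: loose black teapot, 80 mm diameter, 80 mm high, 122 mm long over spout (+y) and handle, between the robot and the track, near the middle. Origin: centre of its underside.
- teapot_green: Bystander: loose grey-green teapot, 86 mm diameter, 76 mm high, 131 mm long over spout (+y) and handle, on the right of the bench. Origin: centre of its underside.
- jar: Bystander: loose sand-coloured tea jar with brown lid, 76 mm diameter, 88 mm high, past the bay end of the track. Origin: centre of its underside.

How it is judged:
On the way, in this order (a step that is already met when the one before it is completed fails the run):
1. the tray stands up against the bumpers of the bay (within 6 mm of its home place) and is still, the pen still in its dock (y of tray in the frame of track below -0.144 m and z of tray in the frame of track below 0.06 m and linear speed of tray below 0.02 m/s and z of pen in the frame of dock below 0.065 m), for 0.3 s.
2. the pen, held by the fingers, is out of the dock (z of pen in the frame of dock above 0.108 m and contact force between the fingers and pen above 0.5 N), for 0.2 s.
At the end, for the whole second after the job is handed in: Pen held in the gripper, off dock and tray, steady, upright within 0.10 rad, nose within 6 mm of the ring centre, on the plate with 0.8 to 6 N and pushed in 2 to 8.5 mm; tray on the rollers, still, within 8 mm of home at the bumpers; plate flat, cups upright on its floor (horizontal distance between pen_tip and plate_spot below 0.006 m and angle between each of pen, cup_red, cup_sand's own z axis and vertical below 0.1 rad and value of joint pen_nose between 0.002 and 0.0085 m and contact force between pen and plate between 0.8 and 6 N and contact force between the fingers and pen above 1 N and contact force between pen and dock below 0.05 N and contact force between pen and tray below 0.05 N and linear speed of each of pen, tray below 0.015 m/s and y of tray in the frame of track below -0.142 m and z of tray in the frame of track below 0.06 m and z of each of plate, cup_red, cup_sand in the frame of tray below 0.01 m and angle between plate's own z axis and vertical below 0.05 rad); the arm keeps its last pose, push and grip.
It fails at once if the pen is pressed hard on the clay (over 12 N) (contact force between pen and plate above 12 N).
It fails at once if the robot itself touches the plate (contact force between the arm and plate above 0.5 N).
It fails at once if the fingers touch the plate (contact force between the fingers and plate above 0.5 N).
It fails at once if a cup is tipped over (angle between any of cup_red, cup_sand's own z axis and vertical above 0.6 rad).
It fails at once if a teapot or the jar is moved by more than 20 mm (distance of any of teapot_red, teapot_black, teapot_green, jar from where it was at the start of the episode above 0.02 m).
It also fails if it takes over 64 s, if anything falls off the work surface, if the arm or the gripper's body presses on something with over 40 N, if the wrist force passes 120 N, or if a joint passes its speed limit or range.

## Working session

There is one attempt and no reset: what is moved stays moved. The work goes in short steps, Python scripts to look and compute and a shell command to move; the robot and the scene stay as the last step left them, time stands still between calls to the robot, and variables do not carry over. Pictures are saved under pics/ and viewed, and the job is handed in when it is done.

```bash
mkdir -p pics
cat > h.py <<'E'
import numpy as np, cv2, json
from cell import env, cams
from scipy.spatial.transform import Rotation as R
def cap(name,tag):
    K=cams.get_calibration(name); im,d=cams.capture(name)
    cv2.imwrite(f'pics/{tag}.png',im[:,:,::-1]); np.savez(f'pics/{tag}.npz',im=im,d=d,**{k:np.array(v) for k,v in K.items()})
    return im,d,K
def load(tag):
    z=np.load(f'pics/{tag}.npz'); return z['im'],z['d'],{k:z[k] for k in z.files if k not in('im','d')}
def ray(K,uv):
    uv=np.array(uv,float).reshape(-1,1,2)
    M=np.array([[K['fx'],0,K['cx']],[0,K['fy'],K['cy']],[0,0,1]],float)
    p=cv2.undistortPoints(uv,M,np.array([float(K['k1']),0,0,0]),None,None,None)[:,0] if False else cv2.undistortPoints(uv,M,np.array([float(K['k1']),0,0,0.]))[:,0]
    v=np.c_[p,np.ones(len(p))]@np.array(K['rotation']).T
    return np.array(K['origin']),v
def plane(K,uv,z):
    o,v=ray(K,uv); return o+v*((z-o[2])/v[:,2])[:,None]
def pts(K,uv,d):
    o,v=ray(K,uv); uv=np.array(uv).reshape(-1,2).astype(int); return o+v*d[uv[:,1],uv[:,0]][:,None]
def tri(obs): # list of (K,uv)
    A=np.zeros((3,3));b=np.zeros(3)
    for K,uv in obs:
        o,v=ray(K,[uv]); v=v[0]/np.linalg.norm(v[0]); P=np.eye(3)-np.outer(v,v); A+=P;b+=P@o
    return np.linalg.solve(A,b)
E
python3 - <<'E'
from h import *
for n in('scene','top','wrist'):
    im,d,K=cap(n,n+'0'); print(n,K['origin'],np.round(K['rotation'],3).tolist(),K['fx'],K['k1'])
o=env.get_obs(); print(o, env.grasp_offset)
E
```

```text
scene [1.5141184  0.01619325 0.75179647] [-2.18, -0.007, 1.692] 498.65731008189044 0.020391856393135902
top [ 0.34594945 -0.09703807  1.08122964] [-2.964, 0.022, -1.543] 476.3946364690718 -0.16323101663451375
wrist [ 0.22231814 -0.61559527  0.38333796] [2.855, 0.001, -1.344] 374.79500923251027 -0.10508354144275152
{'time_s': 0.15, 'joint_pos': array([ 1.30101812,  0.46819449, -0.0115999 ,  1.60338384,  0.0059757 ,
        1.07140677, -0.05630214]), 'joint_vel': array([ 0.00085697, -0.0004698 , -0.00056405, -0.00319572, -0.00128288,
        0.00254367,  0.00111178]), 'effort': array([ 1.65311169e-03, -5.20951295e+01, -1.20071854e-02, -2.43975770e+01,
       -5.66348713e-02,  1.52755139e-02,  1.14910054e-04]), 'tcp_pos': array([ 0.14599006, -0.63294221,  0.21385813]), 'tcp_rot': array([-1.57088008e+00,  1.35529063e-03, -1.34409981e+00]), 'wrist_force': array([-0.40750867, -0.04514222, -0.35108969]), 'torque': array([-0.0132992 , -0.03122598,  0.04083522]), 'grip_width': 1.0003257373852654} 0.0187
```

```bash
sed -i "s/np.array(K\['rotation'\]).T/R.from_euler('xyz',np.array(K['rotation'])).as_matrix().T/" h.py; sed -i 's/ if False else .*$//' h.py; cat h.py | sed -n 12,17p
```

```text
M=np.array([[K['fx'],0,K['cx']],[0,K['fy'],K['cy']],[0,0,1]],float)
    p=cv2.undistortPoints(uv,M,np.array([float(K['k1']),0,0,0]),None,None,None)[:,0]
    v=np.c_[p,np.ones(len(p))]@R.from_euler('xyz',np.array(K['rotation'])).as_matrix().T
    return np.array(K['origin']),v
def plane(K,uv,z):
    o,v=ray(K,uv); return o+v*((z-o[2])/v[:,2])[:,None]
```

View pics/scene0.png

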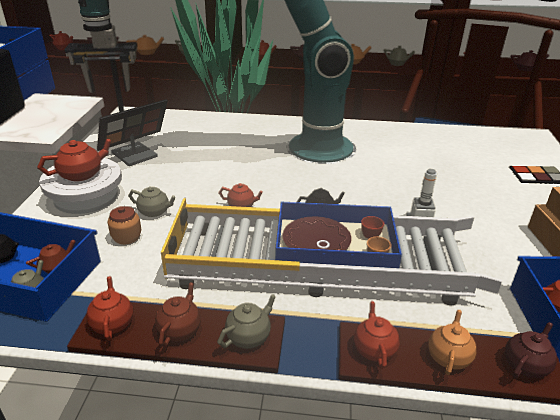

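View pics/top0.png

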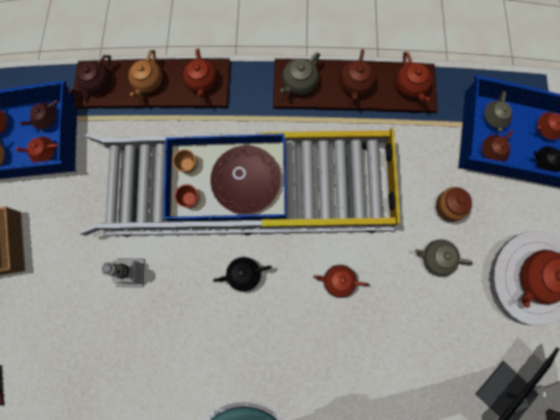

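View pics/wrist0.png

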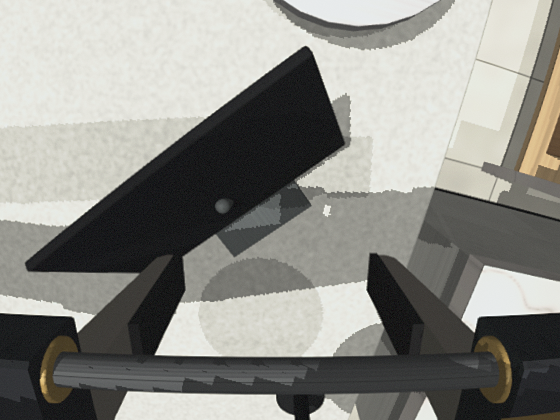

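Run:
```python
from h import *
im,d,K=load('top0'); im2,d2,K2=load('scene0')
a=cv2.resize(im[120:300,80:300],None,fx=3.6,fy=3.3,interpolation=cv2.INTER_CUBIC)
cv2.imwrite('pics/c1.png',a[:,:,::-1])
b=cv2.resize(im2[150:310,265:495],None,fx=3.4,fy=3.4,interpolation=cv2.INTER_CUBIC);cv2.imwrite('pics/c2.png',b[:,:,::-1])
```

```text
(no output)
```

View pics/c1.png

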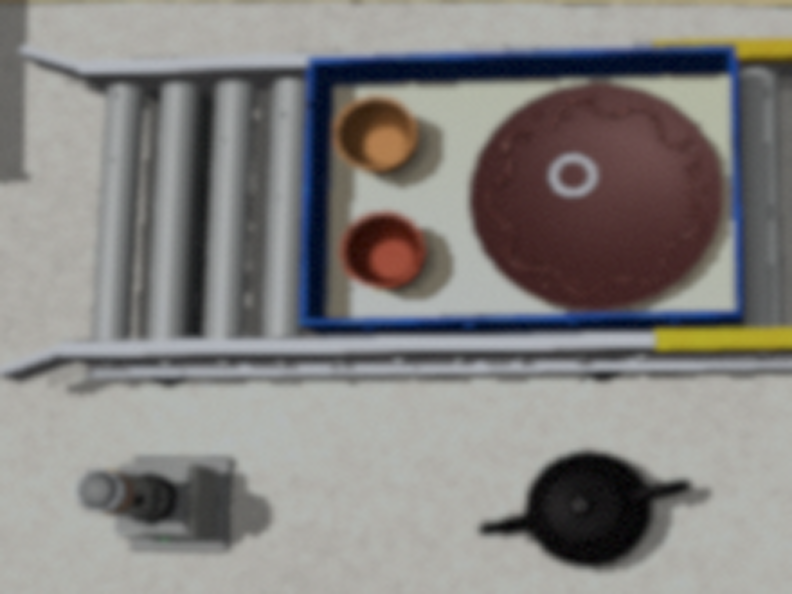

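View pics/c2.png

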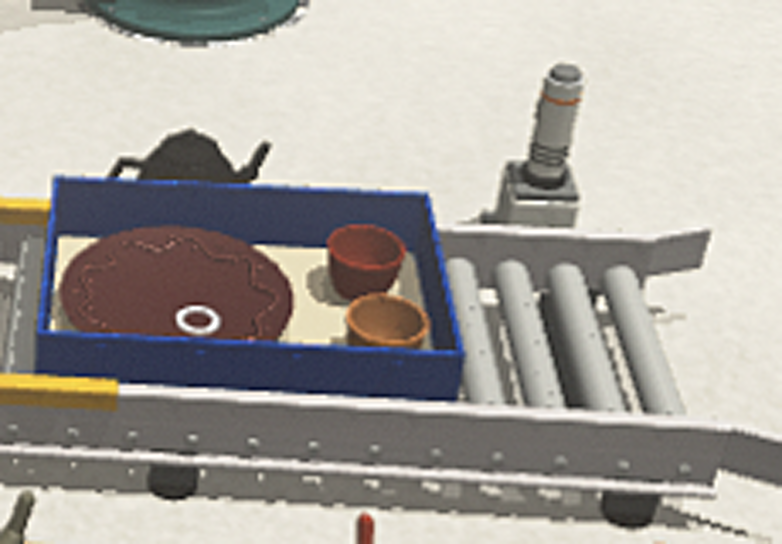

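Run:
```python
from h import *
im,d,K=load('top0'); im2,d2,K2=load('scene0')
f1=lambda x,y:(x/3.6+80-.4,y/3.3+120-.4); f2=lambda x,y:(x/3.4+265-.4,y/3.4+150-.4)
c1=[f1(307,58),f1(735,47),f1(742,318),f1(300,328)]
print('tray corners TL TR BR BL',plane(K,c1,.1095).round(4))
for n,a,b in[('cor TR/front',f1(735,47),f2(37,332)),('BR',f1(742,318),f2(55,178)),('BL',f1(300,328),f2(430,193)),('TL',f1(307,58),f2(462,352)),
 ('ring',f1(573,175),f2(199,320)),('cap',f1(98,490),f2(566,72))]:
    print(n,tri([(K,a),(K2,b)]).round(4))
print('ring plane',plane(K,[f1(573,175)],.0685),plane(K2,[f2(199,320)],.0685))
print('rails yellow',plane(K,[(395,130),(397,222)],.077))
print('collar top',plane(K,[f1(150,497)],.066), plane(K2,[f2(545,183)],.066))
print('pen cap',plane(K,[f1(98,490)],.154), plane(K2,[f2(566,72)],.154))
# rails: depth
print('depth tray wall', pts(K,[c1[0],c1[1]],d).round(3))
ys=[f1(655,340),f1(60,349)];print('lower rail centre',plane(K,ys,.077)); print('upper',plane(K,[f1(660,47),f1(85,70)],.077))
```

```text
tray corners TL TR BR BL [[ 0.6843  0.1849  0.1095]
 [ 0.6955 -0.0738  0.1095]
 [ 0.5166 -0.0826  0.1095]
 [ 0.5038  0.175   0.1095]]
cor TR/front [ 0.6959 -0.0726  0.1079]
BR [ 0.5171 -0.081   0.1055]
BL [0.5043 0.1782 0.1065]
TL [0.6843 0.1855 0.1097]
ring [0.6184 0.0259 0.0677]
cap [0.3944 0.277  0.1479]
ring plane [[0.61821175 0.02393524 0.0685    ]] [[0.61906343 0.02774272 0.0685    ]]
rails yellow [[ 0.7232232  -0.32141485  0.077     ]
 [ 0.51495289 -0.32138316  0.077     ]]
collar top [[0.39524162 0.27332707 0.066     ]] [[0.41500382 0.27668279 0.066     ]]
pen cap [[0.39395883 0.27189241 0.154     ]] [[0.40395631 0.27703754 0.154     ]]
depth tray wall [[ 0.696  0.195  0.075]
 [ 0.695 -0.074  0.11 ]]
lower rail centre [[ 0.50656051 -0.03089569  0.077     ]
 [ 0.49092426  0.33522414  0.077     ]]
upper [[ 0.70626498 -0.02676736  0.077     ]
 [ 0.68652238  0.33950016  0.077     ]]
```

```bash
cat >> h.py <<'E'
def go(x,y,z,yaw):
    o=env.get_obs(); Rt=R.from_euler('xyz',o['tcp_rot']); Rg=R.from_euler('xyz',[-np.pi/2,0,yaw])
    off=Rt.inv().apply(np.array([x,y,z])-o['tcp_pos'])*1000
    dr=(Rt.inv()*Rg).as_rotvec(degrees=True)
    print('t',round(o['time_s'],2),'tcp',o['tcp_pos'].round(4),'rot',o['tcp_rot'].round(4),'F',o['wrist_force'].round(2),'w',round(o['grip_width'],3))
    print('dr',dr.round(2),'off',off.round(1))
E
python3 - <<'E'
from h import *
im,d,K=load('top0')
vv,uu=np.mgrid[0:420:4,0:560:4]; uv=np.c_[uu.ravel(),vv.ravel()]
P=pts(K,uv,d); g=(d[uv[:,1],uv[:,0]]>0)&(P[:,2]>.12); Q=P[g]
for q in Q[np.argsort(-Q[:,2])][:60:2]: print(q.round(2))
go(.45,.2,.34,.046+np.radians(0))
E
```

```text
[ 0.15 -0.54  0.31]
[ 0.14 -0.57  0.25]
[ 0.13 -0.57  0.23]
[ 0.22 -0.59  0.18]
[ 0.25 -0.62  0.18]
[ 0.13 -0.52  0.18]
[ 0.24 -0.61  0.18]
[ 0.15 -0.54  0.17]
[ 0.19 -0.57  0.17]
[ 0.14 -0.53  0.17]
[ 0.22 -0.59  0.17]
[ 0.16 -0.54  0.17]
[ 0.17 -0.55  0.17]
[ 0.22 -0.6   0.17]
[ 0.16 -0.55  0.17]
[ 0.4  -0.63  0.17]
[ 0.19 -0.59  0.16]
[ 0.39 -0.64  0.16]
[ 0.41 -0.64  0.16]
[ 0.41 -0.63  0.16]
[ 0.41 -0.62  0.16]
[ 0.4  -0.62  0.16]
[ 0.39 -0.63  0.16]
[ 0.39 -0.62  0.16]
[ 0.43 -0.64  0.16]
[ 0.41 -0.62  0.15]
[ 0.4  -0.61  0.15]
[ 0.42 -0.62  0.15]
[ 0.37 -0.64  0.15]
[ 0.41 -0.61  0.15]
t 0.15 tcp [ 0.146  -0.6329  0.2139] rot [-1.5709e+00  1.4000e-03 -1.3441e+00] F [-0.41 -0.05 -0.35] w 1.0
dr [-5.000e-02 -7.965e+01 -7.000e-02] off [-743.5 -125.2  483.4]
```

```bash
python3 -m crank '[{"dr":[0,0,0],"offset":[0,-60,0],"jaw":-1},{"dr":[0,-10,0],"offset":[0,-120,0],"jaw":-1},{"dr":[0,-20,0],"offset":[-40,-125,45],"jaw":-1},{"dr":[0,-30,0],"offset":[-78,-125,98],"jaw":-1},{"dr":[0,-40,0],"offset":[-116,-125,146],"jaw":-1}]' 20; python3 -c "
from h import *
go(.5,-.2,.34,.046);go(.45,.2,.34,.046)"
```

```text
time_s: 0.78
tcp_pos: [0.2624, -0.487, 0.3396]
tcp_rot: [-1.571, -0.0, -0.64]
wrist_force: [0.5, -0.3, -0.3]
grip_width: 0.479
t 0.78 tcp [ 0.2624 -0.487   0.3396] rot [-1.5709e+00 -2.0000e-04 -6.4050e-01] F [ 0.47 -0.29 -0.34] w 0.479
dr [ 1.000e-02 -3.933e+01  1.000e-02] off [ 19.   -0.5 372.1]
t 0.78 tcp [ 0.2624 -0.487   0.3396] rot [-1.5709e+00 -2.0000e-04 -6.4050e-01] F [ 0.47 -0.29 -0.34] w 0.479
dr [ 1.000e-02 -3.933e+01  1.000e-02] off [-2.601e+02 -6.000e-01  6.629e+02]
```

```bash
python3 -m crank '[{"dr":[0,-10,0],"offset":[3,0,60],"jaw":-1},{"dr":[0,-20,0],"offset":[6,0,120],"jaw":-1},{"dr":[0,-30,0],"offset":[9,0,180],"jaw":-1},{"dr":[0,-39,0],"offset":[12,0,240],"jaw":-1},{"dr":[0,-39,0],"offset":[10,0,300],"jaw":-1}]'; python3 -c "
from h import *
go(.45,.2,.34,.046)"
```

```text
time_s: 1.4
tcp_pos: [0.4508, -0.2535, 0.3395]
tcp_rot: [-1.571, -0.0, 0.036]
wrist_force: [1.3, -0.8, -0.6]
grip_width: 0.004
t 1.4 tcp [ 0.4508 -0.2535  0.3395] rot [-1.5709 -0.      0.0356] F [ 1.26 -0.76 -0.63] w 0.004
dr [ 0.01 -0.6   0.  ] off [ 15.3  -0.6 453.3]
```

```bash
python3 -m crank '[{"dr":[0,-0.6,0],"offset":[0,0,60],"jaw":-1},{"dr":[0,-0.6,0],"offset":[5,0,120],"jaw":-1},{"dr":[0,-0.6,0],"offset":[15,0,180],"jaw":-1},{"dr":[0,-0.6,0],"offset":[15,0,240],"jaw":-1},{"dr":[0,-0.6,0],"offset":[15,0,300],"jaw":-1}]'; python3 -c "
from h import *
cap('wrist','w1'); go(.45,.15,.34,.046)"
```

```text
time_s: 2.02
tcp_pos: [0.4541, 0.0471, 0.3396]
tcp_rot: [-1.571, -0.0, 0.045]
wrist_force: [1.1, 0.2, -0.5]
grip_width: 0.001
t 2.08 tcp [0.4529 0.0559 0.3402] rot [-1.5675e+00 -1.3000e-03  5.5900e-02] F [-1.16  5.69  0.53] w 0.004
dr [-0.19  0.57  0.07] off [ 2.3  0.5 94.1]
```

View pics/w1.png

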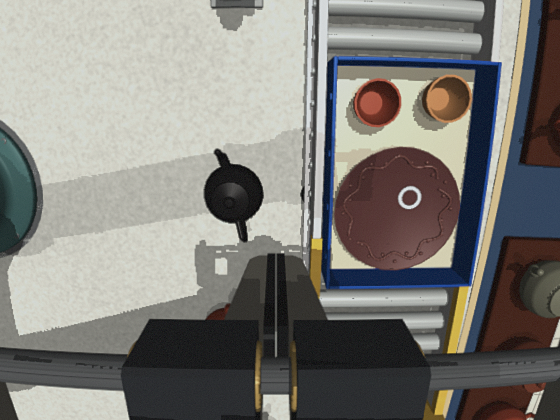

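```bash
python3 -m crank '[{"dr":[0,0,0],"offset":[0,0,50],"jaw":-1},{"dr":[0,0,0],"offset":[0,0,100],"jaw":-1},{"dr":[0,0,0],"offset":[0,0,100],"jaw":-1},{"dr":[0,0,0],"offset":[0,0,100],"jaw":-1}]'; python3 -c "
from h import *
cap('wrist','w2'); go(.45,.15,.34,.046)"
```

```text
time_s: 2.58
tcp_pos: [0.4501, 0.1442, 0.3393]
tcp_rot: [-1.572, 0.001, 0.045]
wrist_force: [0.2, -0.2, 1.0]
grip_width: 0.003
t 2.62 tcp [0.4502 0.1437 0.3393] rot [-1.5716e+00  5.0000e-04  4.3300e-02] F [ 0.33 -0.78 -0.3 ] w 0.003
dr [ 0.04 -0.16 -0.03] off [ 0.  -0.7  6.3]
```

View pics/w2.png

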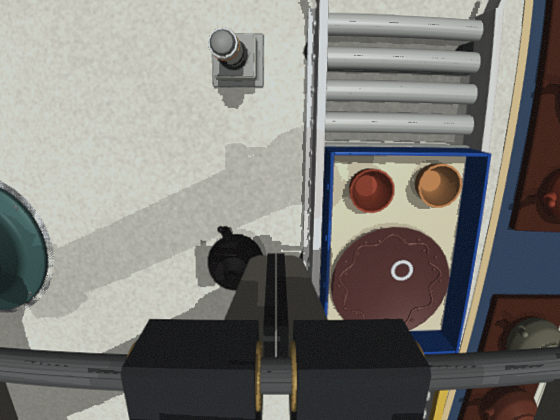

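Run:
```python
from h import *
im,d,K=load('w2')
a=cv2.resize(im[20:110,180:300],None,fx=6,fy=6,interpolation=cv2.INTER_CUBIC);cv2.imwrite('pics/c3.png',a[:,:,::-1])
print(plane(K,[(223,42)],.154), plane(K,[(327,150),(488,154),(401,270)],.1095)[:,:2], plane(K,[(401,270)],.0685))
print('left rail', plane(K,[(309,100),(319,100),(309,200),(319,200)],.077))
```

```text
[[0.39585831 0.27641506 0.154     ]] [[0.50166057 0.17938688]
 [0.68100601 0.1854499 ]
 [0.60113337 0.04393403]] [[0.61715766 0.02547793 0.0685    ]]
left rail [[0.48192849 0.23037735 0.077     ]
 [0.49307132 0.23094831 0.077     ]
 [0.48959137 0.11567313 0.077     ]
 [0.50149914 0.11621533 0.077     ]]
```

View pics/c3.png

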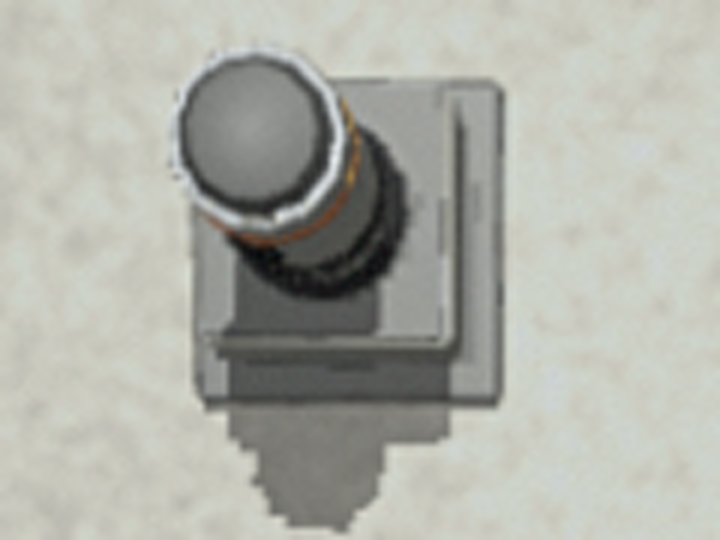

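```bash
python3 -c "
from h import *
go(.589,.235,.081,.046)"
```

```text
t 2.62 tcp [0.4502 0.1437 0.3393] rot [-1.5716e+00  5.0000e-04  4.3300e-02] F [ 0.33 -0.78 -0.3 ] w 0.003
dr [ 0.04 -0.16 -0.03] off [142.7 258.1  85.5]
```

```bash
python3 -m crank '[{"dr":[0,0,0],"offset":[50,20,35],"jaw":-1},{"dr":[0,0,0],"offset":[100,40,70],"jaw":-1},{"dr":[0,0,0],"offset":[143,70,85],"jaw":-1},{"dr":[0,0,0],"offset":[143,130,85],"jaw":-1},{"dr":[0,0,0],"offset":[143,180,85],"jaw":-1}]'; python3 -c "
from h import *
go(.589,.235,.081,.046)"
```

```text
time_s: 3.25
tcp_pos: [0.5895, 0.2342, 0.1564]
tcp_rot: [-1.572, 0.002, 0.043]
wrist_force: [0.0, -0.1, -0.2]
grip_width: 0.005
t 3.25 tcp [0.5895 0.2342 0.1564] rot [-1.5722  0.002   0.0426] F [ 0.02 -0.06 -0.21] w 0.005
dr [ 0.08 -0.2  -0.11] off [-0.3 75.4  0.9]
```

```bash
python3 -m crank '[{"dr":[0,0,0],"offset":[0,40,0],"jaw":-1},{"dr":[0,0,0],"offset":[0,75,0],"jaw":-1},{"dr":[0,0,0],"offset":[0,75,-10],"jaw":-1},{"dr":[0,0,0],"offset":[0,75,-25],"jaw":-1},{"dr":[0,0,0],"offset":[0,75,-38],"jaw":-1}]';  python3 -m crank '[{"dr":[0,0,0],"offset":[0,0,-10],"jaw":-1},{"dr":[0,0,0],"offset":[0,0,-20],"jaw":-1},{"dr":[0,0,0],"offset":[0,0,-32],"jaw":-1},{"dr":[0,0,0],"offset":[0,0,-44],"jaw":-1},{"dr":[0,0,0],"offset":[0,0,-56],"jaw":-1}]'; python3 -c "
from h import *
cap('scene','s2')"
```

```text
time_s: 3.88
tcp_pos: [0.5922, 0.1967, 0.0863]
tcp_rot: [-1.571, -0.003, 0.043]
wrist_force: [-0.1, -0.5, -0.1]
grip_width: 0.006
time_s: 4.5
tcp_pos: [0.5932, 0.1418, 0.0845]
tcp_rot: [-1.571, 0.0, 0.045]
wrist_force: [1.3, 1.7, 1.2]
grip_width: 0.007
```

View pics/s2.png

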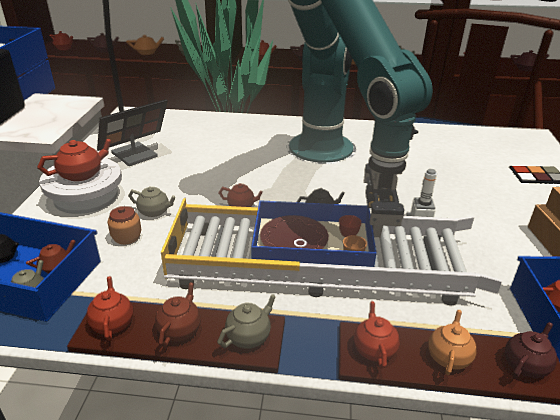

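```bash
python3 -m crank '[{"dr":[0,0,0],"offset":[0,2,-13],"jaw":-1},{"dr":[0,0,0],"offset":[0,3,-26],"jaw":-1},{"dr":[0,0,0],"offset":[0,3,-40],"jaw":-1},{"dr":[0,0,0],"offset":[0,3,-54],"jaw":-1},{"dr":[0,0,0],"offset":[0,3,-68],"jaw":-1}]';  python3 -m crank '[{"dr":[0,0,0],"offset":[0,0,-13],"jaw":-1},{"dr":[0,0,0],"offset":[0,0,-25],"jaw":-1},{"dr":[0,0,0],"offset":[0,0,-35],"jaw":-1},{"dr":[0,0,0],"offset":[0,0,-42],"jaw":-1},{"dr":[0,0,0],"offset":[0,0,-48],"jaw":-1}]'; python3 -c "
from h import *
im,d,K=cap('top','t2')
a=cv2.resize(im[120:300,180:400],None,fx=3.6,fy=3.3,interpolation=cv2.INTER_CUBIC);cv2.imwrite('pics/c4.png',a[:,:,::-1])"
```

```text
time_s: 5.18
tcp_pos: [0.596, 0.0734, 0.0813]
tcp_rot: [-1.571, 0.001, 0.045]
wrist_force: [0.2, 1.8, -1.7]
grip_width: 0.007
time_s: 5.8
tcp_pos: [0.5986, 0.0265, 0.0815]
tcp_rot: [-1.571, -0.0, 0.045]
wrist_force: [-0.4, 1.4, -0.9]
grip_width: 0.006
```

View pics/c4.png

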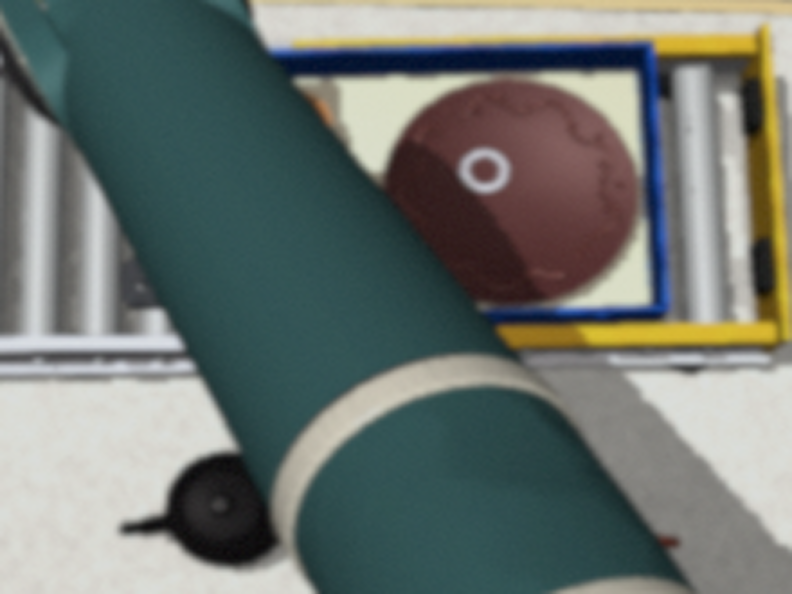

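Run:
```python
from h import *
im,d,K=load('t2'); f=lambda x,y:(x/3.6+180-.4,y/3.3+120-.4)
A=plane(K,[f(745,103),f(754,265)],.08)[:,:2]; B=plane(K,[f(656,46),f(664,316)],.1095)[:,:2]
print(A,B); y=np.array([-.046,1]); y/=np.linalg.norm(y); print(A@y,B@y)
```

```text
[[ 0.6728116  -0.30054607]
 [ 0.5623268  -0.30408027]] [[ 0.70051219 -0.24170523]
 [ 0.52181995 -0.24513356]]
[-0.33114524 -0.32959877] [-0.27363944 -0.26885298]
```

```bash
python3 -m crank '[{"dr":[0,0,0],"offset":[0,0,-9],"jaw":-1},{"dr":[0,0,0],"offset":[0,0,-19],"jaw":-1},{"dr":[0,0,0],"offset":[0,0,-30],"jaw":-1},{"dr":[0,0,0],"offset":[0,0,-39],"jaw":-1},{"dr":[0,0,0],"offset":[0,0,-45],"jaw":-1}]';  python3 -m crank '[{"dr":[0,0,0],"offset":[0,0,-4],"jaw":-1},{"dr":[0,0,0],"offset":[0,0,-8],"jaw":-1}]'
```

```text
time_s: 6.48
tcp_pos: [0.6008, -0.0193, 0.0816]
tcp_rot: [-1.571, -0.0, 0.044]
wrist_force: [-0.0, 1.6, 0.9]
grip_width: 0.004
time_s: 6.72
tcp_pos: [0.601, -0.0261, 0.0816]
tcp_rot: [-1.57, -0.0, 0.046]
wrist_force: [-0.3, 1.4, 0.2]
grip_width: 0.003
```

```bash
for i in 1 2 3; do python3 -m crank '[{"dr":[0,0,0],"offset":[0,0,-2],"jaw":-1},{"dr":[0,0,0],"offset":[0,0,-4],"jaw":-1}]' | egrep 'tcp_pos|force'; done
```

```text
tcp_pos: [0.6012, -0.03, 0.0816]
wrist_force: [0.7, 0.9, 0.3]
tcp_pos: [0.6012, -0.0311, 0.0816]
wrist_force: [-0.4, 9.0, -0.7]
tcp_pos: [0.6018, -0.0313, 0.0818]
wrist_force: [2.2, 14.4, -2.2]
```

```bash
python3 -m crank '[{"dr":[0,0,0],"offset":[0,0,3],"jaw":-1},{"dr":[0,0,0],"offset":[0,0,6],"jaw":-1},{"dr":[0,0,0],"offset":[0,0,30],"jaw":-1},{"dr":[0,0,0],"offset":[0,-50,35],"jaw":-1},{"dr":[0,0,0],"offset":[0,-110,35],"jaw":-1}]'; python3 -c "
from h import *
go(.45,-.16,.34,.046)"
```

```text
time_s: 8.1
tcp_pos: [0.5986, -0.0038, 0.1916]
tcp_rot: [-1.572, 0.004, 0.046]
wrist_force: [0.7, -0.2, 0.0]
grip_width: 0.006
t 8.1 tcp [ 0.5986 -0.0038  0.1916] rot [-1.5716  0.0039  0.0457] F [ 0.67 -0.19  0.03] w 0.006
dr [ 0.05 -0.02 -0.23] off [-156.2 -147.7 -149.3]
```

```bash
python3 -m crank '[{"dr":[0,0,0],"offset":[-15,-50,-20],"jaw":-1},{"dr":[0,0,0],"offset":[-30,-85,-70],"jaw":-1},{"dr":[0,0,0],"offset":[-45,-85,-125],"jaw":-1},{"dr":[0,0,0],"offset":[-60,-85,-180],"jaw":-1},{"dr":[0,0,0],"offset":[-70,-85,-235],"jaw":-1}]' >/dev/null; python3 -m crank '[{"dr":[0,0,0],"offset":[0,0,0],"jaw":-1},{"dr":[0,0,0],"offset":[0,0,0],"jaw":-1}]'; python3 -c "
from h import *
cap('wrist','w3'); cap('top','t3');cap('scene','s3')"
```

```text
time_s: 8.98
tcp_pos: [0.5401, -0.2413, 0.2764]
tcp_rot: [-1.571, 0.001, 0.044]
wrist_force: [-1.0, -0.5, 0.0]
grip_width: 0.005
```

View pics/w3.png

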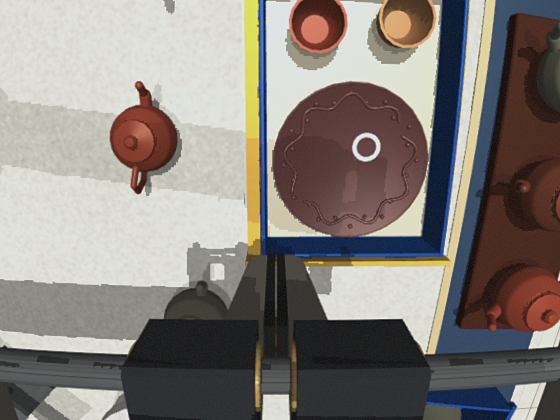

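View pics/s3.png

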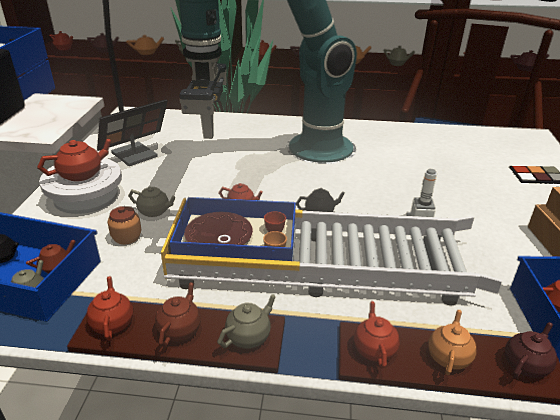

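```bash
cat > ring.py <<'E'
from h import *
def ring(tag,box,thr=150):
    im,d,K=load(tag); x0,y0,x1,y1=box; s=im[y0:y1,x0:x1].astype(int)
    m=((s.min(2)>thr)&(s.max(2)-s.min(2)<40)).astype(np.uint8)
    c=max(cv2.findContours(m,cv2.RETR_EXTERNAL,cv2.CHAIN_APPROX_NONE)[0],key=cv2.contourArea)
    e=cv2.fitEllipse(c); return K,(e[0][0]+x0,e[0][1]+y0),e[1]
E
python3 - <<'E'
from ring import *
obs=[]
for t,b in(('w3',(345,125,390,170)),('t3',(300,150,340,190)),('s3',(213,230,234,246))):
    try:
        K,uv,s=ring(t,b); obs.append((K,uv)); print(t,uv,s,plane(K,[uv],.0685))
    except Exception as e: print(t,e)
print(tri(obs),tri(obs[:2]))
im,d,K=load('t3'); a=cv2.resize(im[120:300,220:420],None,fx=3.6,fy=3.3,interpolation=cv2.INTER_CUBIC);cv2.imwrite('pics/c5.png',a[:,:,::-1])
E
```

```text
w3 (365.7778129577637, 146.6869354248047) (27.000165939331055, 28.198577880859375) [[ 0.62740653 -0.19818358  0.0685    ]]
t3 (309.37316608428955, 166.08664321899414) (21.689611434936523, 45.33695602416992) [[ 0.63654825 -0.13123978  0.0685    ]]
s3 (223.68483448028564, 238.32696056365967) (7.161177158355713, 11.673783302307129) [[ 0.62835952 -0.19722047  0.0685    ]]
[ 0.6326295  -0.17453491  0.07510364] [ 0.41662488 -0.1119818   0.87936887]
```

View pics/c5.png

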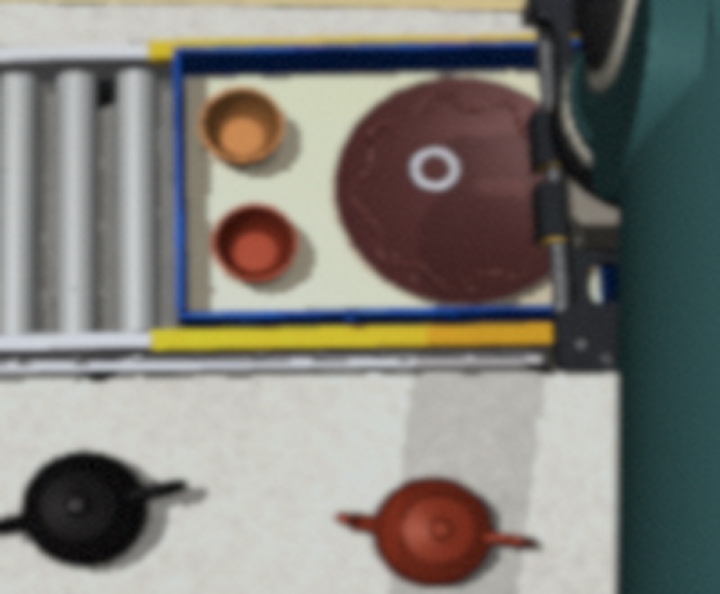

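Run:
```python
from ring import *
obs=[]
for t,b in(('w3',(345,125,390,170)),('t3',(328,160,354,182)),('s3',(213,230,234,246))):
    K,uv,s=ring(t,b,135 if t=='t3' else 150); obs.append((K,uv)); print(t,uv,s,plane(K,[uv],.0685))
print(tri(obs),tri(obs[:2]),tri([obs[0],obs[2]]))
go(.40,.15,.30,.2)
```

```text
w3 (365.7778129577637, 146.6869354248047) (27.000165939331055, 28.198577880859375) [[ 0.62740653 -0.19818358  0.0685    ]]
t3 (340.15360164642334, 170.56991958618164) (11.585147857666016, 12.423727989196777) [[ 0.62802945 -0.19912518  0.0685    ]]
s3 (223.68483448028564, 238.32696056365967) (7.161177158355713, 11.673783302307129) [[ 0.62835952 -0.19722047  0.0685    ]]
[ 0.62775522 -0.19825746  0.06807423] [ 0.62214907 -0.1965586   0.08979667] [ 0.62749793 -0.19784157  0.06784415]
t 9.12 tcp [ 0.5408 -0.2396  0.2767] rot [-1.5708e+00  1.0000e-04  4.7700e-02] F [-0.77  0.61  0.21] w 0.007
dr [ 0.   -8.73 -0.01] off [-122.1  -23.3  395.9]
```

```bash
python3 -m crank '[{"dr":[0,0,0],"offset":[-10,0,60],"jaw":-1},{"dr":[0,0,0],"offset":[-30,0,120],"jaw":-1},{"dr":[0,0,0],"offset":[-52,0,178],"jaw":0.2},{"dr":[0,0,0],"offset":[-74,0,236],"jaw":0.2},{"dr":[0,0,0],"offset":[-92,0,294],"jaw":0.2}]'>/dev/null; python3 -m crank '[{"dr":[0,0,0],"offset":[-10,0,40],"jaw":0.2},{"dr":[0,0,0],"offset":[-10,0,40],"jaw":0.2},{"dr":[0,0,0],"offset":[-10,0,40],"jaw":0.2}]'; python3 -c "
from h import *
cap('wrist','w4')"
python3 -m crank '[{"dr":[0,0,0],"offset":[0,0,50],"jaw":0.2},{"dr":[0,0,0],"offset":[0,0,80],"jaw":0.2},{"dr":[0,0,0],"offset":[0,0,80],"jaw":0.2},{"dr":[0,0,0],"offset":[0,0,80],"jaw":0.2}]'; python3 -c "
from h import *
cap('wrist','w5')"
```

```text
time_s: 10.12
tcp_pos: [0.4236, 0.0878, 0.2766]
tcp_rot: [-1.572, -0.0, 0.046]
wrist_force: [0.5, 0.3, 0.9]
grip_width: 0.598
time_s: 10.68
tcp_pos: [0.4204, 0.1663, 0.2762]
tcp_rot: [-1.571, 0.001, 0.043]
wrist_force: [-0.8, -0.6, -0.2]
grip_width: 0.601
```

View pics/w4.png

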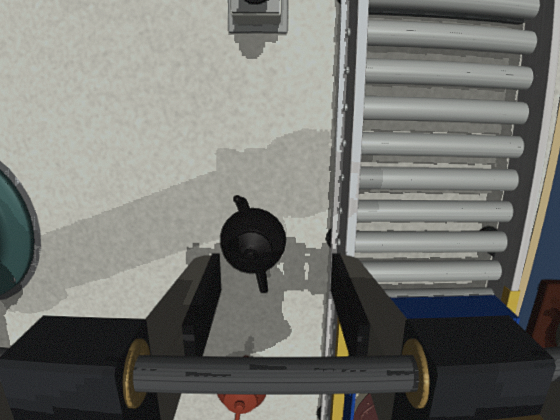

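View pics/w5.png

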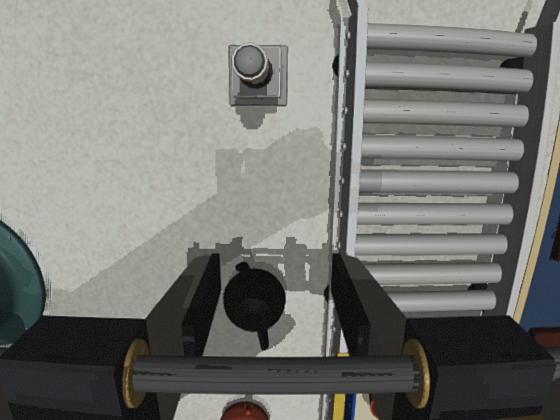

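```bash
python3 -m crank '[{"dr":[0,0,0],"offset":[-10,0,40],"jaw":0.2},{"dr":[0,0,0],"offset":[-20,0,60],"jaw":0.2},{"dr":[0,0,0],"offset":[-20,0,60],"jaw":0.2},{"dr":[0,0,0],"offset":[-20,0,60],"jaw":0.2}]'; python3 -c "
from h import *
cap('wrist','w6')
for t,(x0,y0,x1,y1) in (('w5',(210,20,310,120)),('w6',(210,90,310,190))):
    im,_,_=load(t); cv2.imwrite('pics/c_'+t+'.png',cv2.resize(im[y0:y1,x0:x1],None,fx=6,fy=6,interpolation=cv2.INTER_CUBIC)[:,:,::-1])
"
```

```text
time_s: 11.22
tcp_pos: [0.3982, 0.2251, 0.2764]
tcp_rot: [-1.572, -0.0, 0.043]
wrist_force: [0.1, -0.2, -0.2]
grip_width: 0.601
```

View pics/c_w5.png

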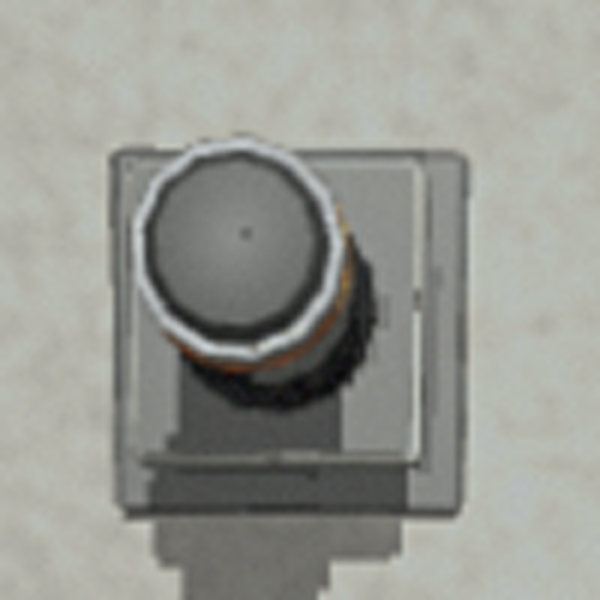

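View pics/c_w6.png

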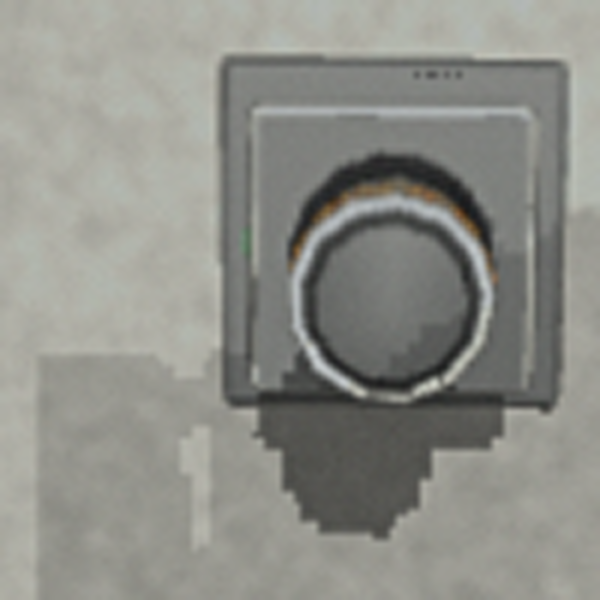

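Run:
```python
from h import *
_,_,K5=load('w5');_,d,K6=load('w6')
f5=lambda x,y:(x/6+210-.4,y/6+20-.4); f6=lambda x,y:(x/6+210-.4,y/6+90-.4)
print('white tri',tri([(K5,f5(238,248)),(K6,f6(394,298))]), plane(K5,[f5(238,248)],.146),plane(K6,[f6(394,298)],.146))
print('block tri',tri([(K5,f5(272,308)),(K6,f6(394,250))]),plane(K6,[f6(394,250)],.058),plane(K5,[f5(272,308)],.058))
print('foot',plane(K6,[f6(395,233)],.01),plane(K5,[f5(290,333)],.01))
print('cap depth',pts(K6,[f6(394,304)],d))
go(.397,.276,.085,.046)
```

```text
white tri [0.39409442 0.27762073 0.14412771] [[0.39410629 0.27737693 0.146     ]] [[0.39420964 0.27783527 0.146     ]]
block tri [0.39384981 0.27773813 0.05536999] [[0.39417033 0.27804755 0.058     ]] [[0.39367036 0.2773958  0.058     ]]
foot [[0.39434798 0.27796007 0.01      ]] [[0.3944297  0.27698326 0.01      ]]
cap depth [[0.39421231 0.27784215 0.15460435]]
t 11.28 tcp [0.3982 0.2251 0.2764] rot [-1.5716 -0.      0.0424] F [ 0.    0.47 -0.17] w 0.599
dr [ 0.05 -0.21  0.  ] off [  1.  191.4  51. ]
```

```bash
python3 -m crank '[{"dr":[0,0,0],"offset":[-2,10,53],"jaw":0.2},{"dr":[0,0,0],"offset":[-2,60,53],"jaw":0.2},{"dr":[0,0,0],"offset":[-2,110,53],"jaw":0.2},{"dr":[0,0,0],"offset":[-2,110,53],"jaw":0.2}]'; python3 -c "
from h import *
go(.3942,.2778,.0843,.046)"
```

```text
time_s: 11.78
tcp_pos: [0.3916, 0.2772, 0.1639]
tcp_rot: [-1.574, 0.007, 0.044]
wrist_force: [0.3, 0.4, 0.0]
grip_width: 0.6
t 11.78 tcp [0.3916 0.2772 0.1639] rot [-1.574   0.0066  0.0442] F [0.26 0.43 0.05] w 0.6
dr [ 0.18 -0.11 -0.38] off [ 3.2 79.6  0.7]
```

```bash
python3 -m crank '[{"dr":[0,0,0],"offset":[2,40,0.5],"jaw":0.2},{"dr":[0,0,0],"offset":[2,79,0.5],"jaw":0.2},{"dr":[0,0,0],"offset":[2,79,0.5],"jaw":0.2}]'; python3 -c "
from h import *
go(.3942,.2778,.0843,.046)"
```

```text
time_s: 12.15
tcp_pos: [0.3951, 0.2793, 0.0876]
tcp_rot: [-1.572, 0.002, 0.044]
wrist_force: [-0.0, -0.8, 0.3]
grip_width: 0.597
t 12.15 tcp [0.3951 0.2793 0.0876] rot [-1.5721  0.0018  0.044 ] F [-0.   -0.76  0.29] w 0.597
dr [ 0.07 -0.11 -0.1 ] off [-0.9  3.3 -1.5]
```

```bash
python3 -m crank '[{"dr":[0,0,0],"offset":[-1,3,-1.5],"jaw":0.2},{"dr":[0,0,0],"offset":[-1,3,-1.5],"jaw":0.2},{"dr":[0,0,0],"offset":[-1,3,-1.5],"jaw":-1},{"dr":[0,0,0],"offset":[-1,3,-1.5],"jaw":-1},{"dr":[0,0,0],"offset":[-1,3,-1.5],"jaw":-1}]' 25;python3 -m crank '[{"dr":[0,0,0],"offset":[0,0,0],"jaw":-1},{"dr":[0,0,0],"offset":[0,0,0],"jaw":-1}]'; python3 -c "
from h import *
go(.3942,.2778,.0843,.046)"
```

```text
time_s: 12.78
tcp_pos: [0.3943, 0.2789, 0.0848]
tcp_rot: [-1.571, -0.001, 0.045]
wrist_force: [1.5, -0.5, -0.9]
grip_width: 0.299
time_s: 13.02
tcp_pos: [0.3943, 0.2789, 0.0848]
tcp_rot: [-1.571, -0.001, 0.045]
wrist_force: [1.5, 0.5, 3.6]
grip_width: 0.301
t 13.03 tcp [0.3943 0.2789 0.0848] rot [-1.5707e+00 -6.0000e-04  4.5200e-02] F [1.49 0.51 3.65] w 0.301
dr [-0.01 -0.05  0.04] off [-0.2  0.5 -1.1]
```

```bash
python3 -m crank '[{"dr":[0,0,0],"offset":[0,-10,0],"jaw":-1},{"dr":[0,0,0],"offset":[0,-30,0],"jaw":-1},{"dr":[0,0,0],"offset":[0,-55,0],"jaw":-1},{"dr":[0,0,0],"offset":[0,-80,0],"jaw":-1},{"dr":[0,0,0],"offset":[0,-100,0],"jaw":-1}]';python3 -m crank '[{"dr":[0,0,0],"offset":[0,0,0],"jaw":-1},{"dr":[0,0,0],"offset":[0,0,0],"jaw":-1}]'; python3 -c "
from h import *
cap('wrist','w7');cap('scene','s7');im,d,K=cap('top','t7')
im,_,_=load('s7');cv2.imwrite('pics/c7.png',cv2.resize(im[90:230,350:490],None,fx=4,fy=4,interpolation=cv2.INTER_CUBIC)[:,:,::-1])
go(.6278,-.1983,.19,.046)"
```

```text
time_s: 13.65
tcp_pos: [0.3937, 0.2789, 0.1864]
tcp_rot: [-1.571, -0.001, 0.045]
wrist_force: [-0.3, 0.1, -1.8]
grip_width: 0.302
time_s: 13.9
tcp_pos: [0.3936, 0.2782, 0.1841]
tcp_rot: [-1.572, 0.001, 0.045]
wrist_force: [-0.2, -0.1, -1.9]
grip_width: 0.299
t 14.05 tcp [0.3934 0.2784 0.1837] rot [-1.5714  0.0017  0.0453] F [ 0.62 -0.12 -1.41] w 0.301
dr [ 0.04 -0.04 -0.1 ] off [ 212.5   -6.3 -486.8]
```

View pics/c7.png

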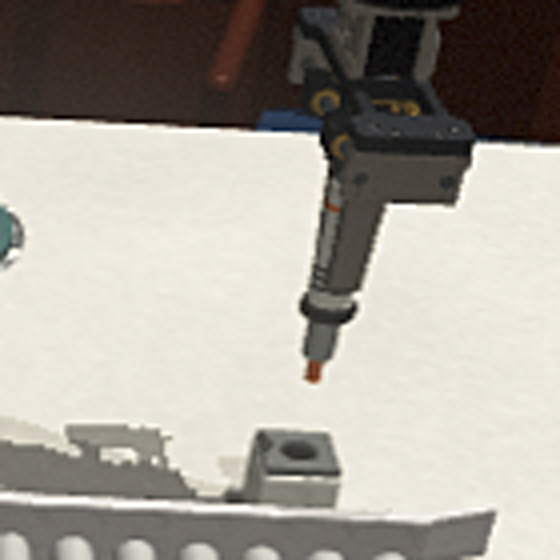

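View pics/w7.png

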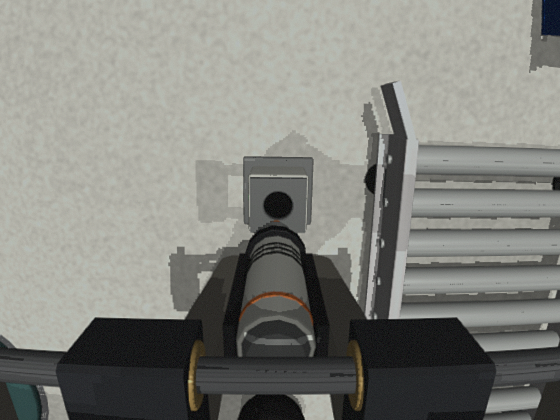

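Run:
```python
from h import *
_,_,K=load('s7'); print(plane(K,[(350+313/4-.4,90+381/4-.4)],.109))
```

```text
[[0.39524589 0.27870616 0.109     ]]
```

```bash
python3 -m crank '[{"dr":[0,0,0],"offset":[8,-15,-20],"jaw":-1},{"dr":[0,0,0],"offset":[28,-30,-65],"jaw":-1},{"dr":[0,0,0],"offset":[50,-30,-115],"jaw":-1},{"dr":[0,0,0],"offset":[72,-30,-165],"jaw":-1},{"dr":[0,0,0],"offset":[94,-30,-215],"jaw":-1}]';python3 -m crank '[{"dr":[0,0,0],"offset":[22,0,-50],"jaw":-1},{"dr":[0,0,0],"offset":[44,0,-100],"jaw":-1},{"dr":[0,0,0],"offset":[66,0,-150],"jaw":-1},{"dr":[0,0,0],"offset":[88,0,-200],"jaw":-1},{"dr":[0,0,0],"offset":[105,0,-240],"jaw":-1}]';python3 -m crank '[{"dr":[0,0,0],"offset":[6,0,-15],"jaw":-1},{"dr":[0,0,0],"offset":[10,0,-25],"jaw":-1},{"dr":[0,0,0],"offset":[10,0,-25],"jaw":-1},{"dr":[0,0,0],"offset":[10,0,-25],"jaw":-1}]'; python3 -c "
from h import *
cap('wrist','w8')
go(.6278,-.1983,.163,.046)"
```

```text
time_s: 14.68
tcp_pos: [0.4979, 0.0665, 0.2141]
tcp_rot: [-1.571, 0.001, 0.045]
wrist_force: [0.6, 1.3, -1.2]
grip_width: 0.299
time_s: 15.3
tcp_pos: [0.6136, -0.1692, 0.2132]
tcp_rot: [-1.57, 0.002, 0.044]
wrist_force: [0.4, 1.5, -1.2]
grip_width: 0.302
time_s: 15.8
tcp_pos: [0.6242, -0.1895, 0.2148]
tcp_rot: [-1.57, 0.0, 0.048]
wrist_force: [0.3, 0.2, -0.7]
grip_width: 0.302
t 15.85 tcp [ 0.6243 -0.1897  0.2149] rot [-1.5707e+00 -1.0000e-04  4.7500e-02] F [-0.96  0.02 -1.91] w 0.3
dr [-0.    0.08  0.  ] off [ 3.1 51.9 -8.8]
```

View pics/w8.png

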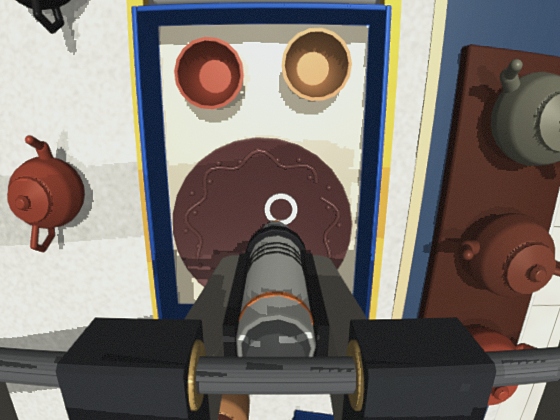

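Run:
```python
from ring import *
K,uv,s=ring('w8',(258,185,300,226)); K3,uv3,_=ring('w3',(345,125,390,170))
print(uv,s,plane(K,[uv],.0685),tri([(K,uv),(K3,uv3)]))
```

```text
(280.68865394592285, 208.60728454589844) (27.77045249938965, 29.866451263427734) [[ 0.62763861 -0.19770303  0.0685    ]] [ 0.62775381 -0.19826606  0.06678093]
```

```bash
python3 -m crank '[{"dr":[0,0,0],"offset":[2.5,10,-8],"jaw":-1},{"dr":[0,0,0],"offset":[2.5,35,-8],"jaw":-1},{"dr":[0,0,0],"offset":[2.5,60,-8],"jaw":-1},{"dr":[0,0,0],"offset":[2.5,60,-8],"jaw":-1},{"dr":[0,0,0],"offset":[2.5,60,-8],"jaw":-1}]'; python3 -c "
from h import *
cap('wrist','w9');cap('scene','s9');cap('top','t9')
go(.6272,-.1978,.1383,.046)
im,_,_=load('s9');cv2.imwrite('pics/c9.png',cv2.resize(im[150:270,165:305],None,fx=5,fy=5,interpolation=cv2.INTER_CUBIC)[:,:,::-1])
im,_,_=load('w9');cv2.imwrite('pics/c9w.png',cv2.resize(im[170:270,210:350],None,fx=5,fy=5,interpolation=cv2.INTER_CUBIC)[:,:,::-1])
"
```

```text
time_s: 16.48
tcp_pos: [0.6278, -0.1992, 0.1553]
tcp_rot: [-1.571, -0.001, 0.045]
wrist_force: [-0.2, 0.4, -1.1]
grip_width: 0.304
t 16.62 tcp [ 0.628  -0.1993  0.1558] rot [-1.5715 -0.0018  0.0452] F [-0.06  0.1  -1.58] w 0.301
dr [ 0.04 -0.04  0.1 ] off [-0.7 17.5  1.5]
```

View pics/c9.png

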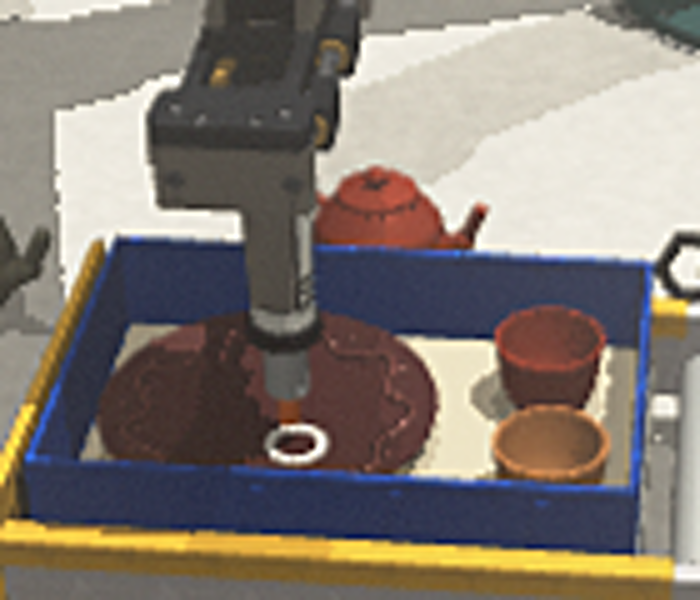

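View pics/c9w.png

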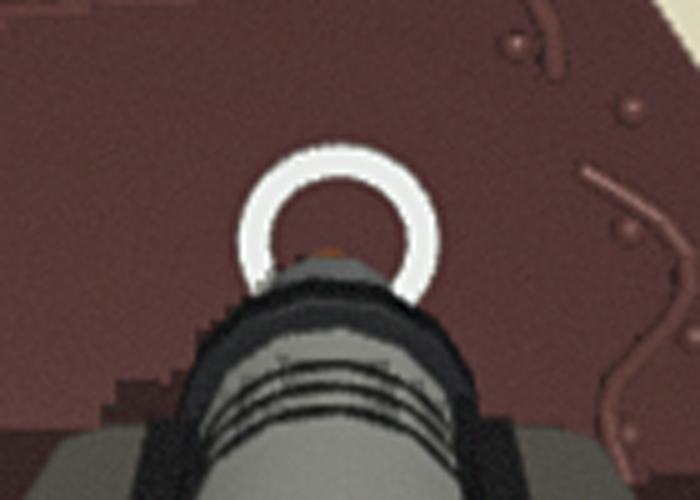

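Run:
```python
from h import *
_,_,K=load('s9'); f=lambda x,y:(x/5+165-.4,y/5+150-.4)
for z in(.079,.082): print(plane(K,[f(288,418)],z))
print('ring scene',plane(K,[f(297,444)],.0685))
_,_,W=load('w9'); g=lambda x,y:(x/5+210-.4,y/5+170-.4)
print('nose front edge wrist',plane(W,[g(327,250)],.085),plane(W,[g(327,250)],.080)); print('ring w',plane(W,[g(340,243)],.0685))
print('collar c',plane(W,[g(328,300)],.137))
```

```text
[[ 0.62345067 -0.20112633  0.079     ]]
[[ 0.62742215 -0.2001573   0.082     ]]
ring scene [[ 0.62853706 -0.19645689  0.0685    ]]
nose front edge wrist [[ 0.62578497 -0.19421368  0.085     ]] [[ 0.62585372 -0.1957638   0.08      ]]
ring w [[ 0.62782282 -0.19819872  0.0685    ]]
collar c [[ 0.62542285 -0.18362031  0.137     ]]
```

View pics/t9.png

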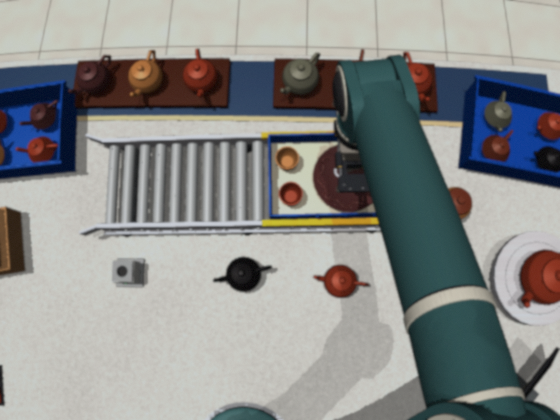

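```bash
python3 -m crank '[{"dr":[0,0,0],"offset":[1.5,3,3],"jaw":-1},{"dr":[0,0,0],"offset":[1.5,6,3],"jaw":-1},{"dr":[0,0,0],"offset":[1.5,8,3],"jaw":-1},{"dr":[0,0,0],"offset":[1.5,8,3],"jaw":-1}]'; python3 -c "
from h import *
cap('wrist','w10');cap('scene','s10')
go(.6295,-.1965,.1383,.046)
im,_,_=load('s10');a=cv2.resize(im[200:260,195:260],None,fx=8,fy=8,interpolation=cv2.INTER_CUBIC)
im,_,_=load('w10');b=cv2.resize(im[170:270,250:310],None,fx=4.8,fy=4.8,interpolation=cv2.INTER_CUBIC)
cv2.imwrite('pics/c10.png',np.hstack([a,b])[:,:,::-1])
"
```

```text
time_s: 17.12
tcp_pos: [0.6284, -0.1962, 0.1462]
tcp_rot: [-1.571, 0.001, 0.045]
wrist_force: [1.0, -0.0, -1.5]
grip_width: 0.3
t 17.23 tcp [ 0.6287 -0.1961  0.1465] rot [-1.5708  0.      0.0451] F [ 0.34 -0.83 -2.31] w 0.296
dr [-0.   -0.05 -0.  ] off [ 0.8  8.2 -0.4]
```

View pics/c10.png

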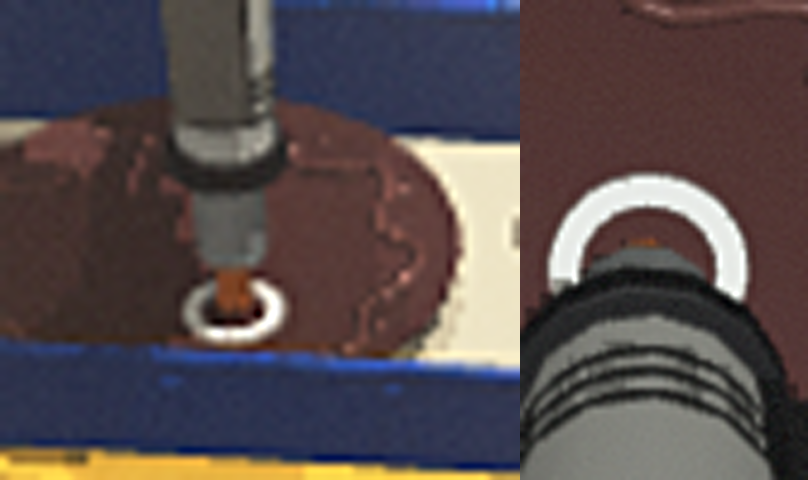

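```bash
python3 -m crank '[{"dr":[0,0,0],"offset":[0,1.5,0],"jaw":-1},{"dr":[0,0,0],"offset":[0,3,0],"jaw":-1},{"dr":[0,0,0],"offset":[0,3,0],"jaw":-1}]' |egrep 'pos|force'; python3 -m crank '[{"dr":[0,0,0],"offset":[0,1,0],"jaw":-1},{"dr":[0,0,0],"offset":[0,2,0],"jaw":-1},{"dr":[0,0,0],"offset":[0,2,0],"jaw":-1}]'|egrep 'pos|force'
python3 - <<'E'
from h import *
F=[]
for i in range(10): 
    F.append(env.get_obs()['wrist_force'][2]); cams.capture('wrist')
print(np.mean(F),np.std(F)); go(.6287,-.1961,.1383,.046)
E
```

```text
tcp_pos: [0.6286, -0.1961, 0.1435]
wrist_force: [0.4, 0.7, -2.1]
tcp_pos: [0.6287, -0.1961, 0.1416]
wrist_force: [0.4, 0.4, 0.3]
0.3104165191832318 0.3898549982794887
t 18.48 tcp [ 0.6287 -0.1961  0.1416] rot [-1.5708e+00 -1.0000e-04  4.5200e-02] F [0.14 0.64 0.03] w 0.3
dr [ 0.   -0.05  0.01] off [0.  3.3 0. ]
```

```bash
python3 -m crank '[{"dr":[0,0,0],"offset":[0,1,0],"jaw":-1},{"dr":[0,0,0],"offset":[0,2,0],"jaw":-1},{"dr":[0,0,0],"offset":[0,3,0],"jaw":-1},{"dr":[0,0,0],"offset":[0,3,0],"jaw":-1},{"dr":[0,0,0],"offset":[0,3,0],"jaw":-1}]'|egrep 'pos|force'
python3 - <<'E'
from h import *
F=[]
for i in range(10): 
    F.append(env.get_obs()['wrist_force'][2]); cams.capture('wrist')
print(np.mean(F),np.std(F)); go(.6287,-.1961,.1383,.046)
cap('wrist','w11');cap('scene','s11')
im,_,_=load('s11');a=cv2.resize(im[200:260,195:260],None,fx=8,fy=8,interpolation=cv2.INTER_CUBIC)
im,_,_=load('w11');b=cv2.resize(im[170:270,250:310],None,fx=4.8,fy=4.8,interpolation=cv2.INTER_CUBIC)
cv2.imwrite('pics/c11.png',np.hstack([a,b])[:,:,::-1])
E
```

```text
tcp_pos: [0.6287, -0.1961, 0.1387]
wrist_force: [-0.4, -0.2, 1.6]
1.2251629693979977 0.46175258463513885
t 19.6 tcp [ 0.6287 -0.1961  0.1386] rot [-1.5708 -0.      0.0452] F [ 0.59 -0.11  0.96] w 0.301
dr [ 0.   -0.04  0.  ] off [0.  0.3 0. ]
```

View pics/c11.png

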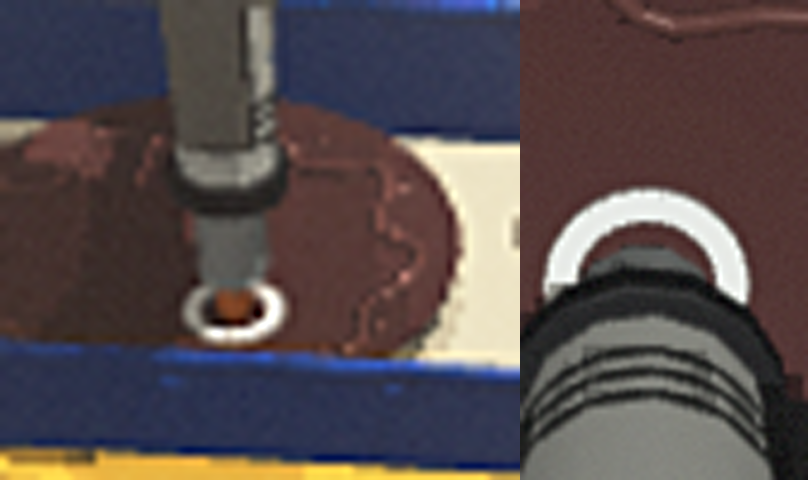

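View pics/s11.png

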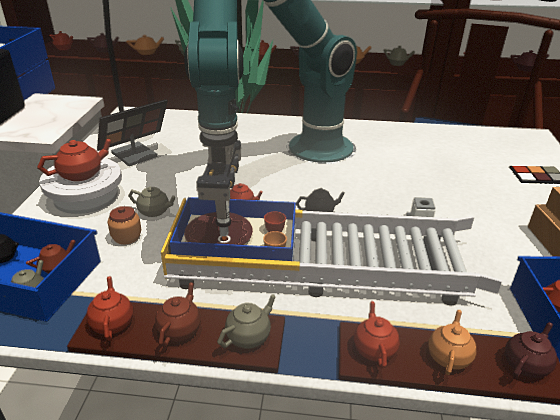

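```bash
python3 -c "
from h import *
env.hand_in(); go(.6287,-.1961,.1383,.046)"
```

```text
the job is handed in; nothing more can be done
the job is handed in; nothing more can be done
```

I pushed the tray up against the bay bumpers, lifted the pen straight out of its dock, and set its nose inside the paper ring. I handed in at about 19.7 s, still holding the pen there. The hand-in gives no verdict, and I couldn't read the state afterwards.

The last checks before handing in:

- **Tray:** the push ran into the bumpers, with the force rising to about 14 N. Later pictures show the tray in the yellow bay with the plate and both cups standing. I didn't measure the gap to the bumpers again after backing off.
- **Press:** the wrist force along z went from about -1.5 N to +1.2 N, so the nose presses with roughly 2.7 N. The tool stopped about 5 mm below the point of contact, so the nose is about half way in, and it held steady.
- **Pen and grip:** the tool was vertical to within about 1 mrad. The opening of 0.30 matches the 28 mm grip. Both views show the nose inside the ring, centred to about 1–2 mm.
- **Disagreement:** just above the plate, pictures showed the nose 2–4 mm off the ring centre, while the arm's own position said about 1 mm. I moved it by what the pictures showed: about 1 mm in x and 3 mm in y.
- **Bystanders:** the teapots and the jar look unmoved in the pictures.

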